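Fill the empty bay and close the cartridge caddy

TASK

Stand the red spare cartridge in the empty bay of the cartridge caddy, leaving the two cartridges that are already in it in their bays. Then turn the clear blue dust cover, which lies upside down on the desk, the right way up, standing it on its end on the desk and letting go half-way to take it again, and set it over the cartridges onto the caddy's rim, so that it sits fully down on the ledge and level. Handle the cover gently, never letting it drop or topple, and leave the other things on the desk where they are.

Things in the scene. Friction and masses are not known exactly. Their poses are not given: they have to be found in the camera images.
- cover: Clear blue plastic dust cover, a shell open on one side: 90 (x) x 60 (y) x 40 mm (z) outside, panel 4 mm, walls 3.5 mm, 90 g. Origin at the centre of the panel's outer face, z from the panel towards the open side. It starts upside down, panel on the desk, z up; on the caddy its z points down. It stands stably on either 60 x 40 mm end
- cover_mouth (a point): centre of the cover's open edge, 40 mm from the cover's origin along its z; axes as the cover's
- caddy: Cartridge caddy, fixed. Origin under its centre, z up. Black foot 90 (x) x 58 mm (y), its ledge 18 mm high; inside it a grey collar (the rim), 78 x 48 mm, rises to 26 mm. The cover goes round the collar, long side along x either way round, with 2.5 mm play on each side, its open edge on the ledge. Three bays in a row along x, each 20 (x) x 41 mm (y), floors at 4 mm
- caddy_ledge (a point): centre of the caddy at the height of the ledge (18 mm), where cover_mouth comes when the cover is seated; axes as the caddy's
- bay0 (a point): centre of the floor of bay 0 (-26 mm along the caddy's x); axes as the caddy's. Which bay is empty changes from start to start
- bay1 (a point): centre of the floor of bay 1 (0 mm along the caddy's x); axes as the caddy's. Which bay is empty changes from start to start
- bay2 (a point): centre of the floor of bay 2 (26 mm along the caddy's x); axes as the caddy's. Which bay is empty changes from start to start
- spare: The red spare, standing on the desk: an upright cartridge (14 x 36 x 46 mm high, 40 g); origin at the centre of its underside, x across its 14 mm thickness, y along its 36 mm width, z up
- cart_green: The green cartridge, standing in a bay of the caddy, its top 50 mm above the desk: an upright cartridge (14 x 36 x 46 mm high, 40 g); origin at the centre of its underside, x across its 14 mm thickness, y along its 36 mm width, z up
- cart_white: The white cartridge, standing in another bay: an upright cartridge (14 x 36 x 46 mm high, 40 g); origin at the centre of its underside, x across its 14 mm thickness, y along its 36 mm width, z up
- joystick: bystander: black joystick base, 110 x 110 x 45 mm with a stick to 132 mm; origin under its centre
- heatsink: bystander: copper heat sink fin block, 50 x 50 x 30 mm; origin under its centre
- trigger: bystander: smoky plastic shoulder trigger, 30 x 50 x 12 mm; origin under its centre
- jar: bystander: amber jar with a metal cap, 56 mm across, 75 mm high; origin under its centre

How it is judged (in metres and radians):
On the way, in this order (a step that is already met when the one before it is completed fails the run):
1. the spare stands in the empty bay, down on its floor (((horizontal distance between spare and bay0 below 0.006 m and z of spare in the frame of bay0 below 0.004 m and angle between the z axis of spare and the z axis of caddy, either way round below 0.12 rad) or (horizontal distance between spare and bay1 below 0.006 m and z of spare in the frame of bay1 below 0.004 m and angle between the z axis of spare and the z axis of caddy, either way round below 0.12 rad) or (horizontal distance between spare and bay2 below 0.006 m and z of spare in the frame of bay2 below 0.004 m and angle between the z axis of spare and the z axis of caddy, either way round below 0.12 rad))), for 0.2 s.
2. the cover stands on its end on the desk, let go, half turned (angle between cover's own z axis and vertical between 1.4 and 1.74 rad and height (world z) of cover below 0.055 m and contact force between cover and the fingers below 0.05 N and linear speed of cover below 0.03 m/s), for 0.2 s.
At the end, for the whole second after the job is handed in: All three cartridges stand upright in the caddy's bays (within 6 mm of a bay's centre, less than 4 mm off its floor, within 7 degrees of upright); the cover is the right way up, its open edge on the ledge within 3 mm in height, centred within 6 mm, level within 0.04 rad, and at rest (((horizontal distance between spare and bay0 below 0.006 m and z of spare in the frame of bay0 below 0.004 m and angle between the z axis of spare and the z axis of caddy, either way round below 0.12 rad) or (horizontal distance between spare and bay1 below 0.006 m and z of spare in the frame of bay1 below 0.004 m and angle between the z axis of spare and the z axis of caddy, either way round below 0.12 rad) or (horizontal distance between spare and bay2 below 0.006 m and z of spare in the frame of bay2 below 0.004 m and angle between the z axis of spare and the z axis of caddy, either way round below 0.12 rad)) and ((horizontal distance between cart_green and bay0 below 0.006 m and z of cart_green in the frame of bay0 below 0.004 m and angle between the z axis of cart_green and the z axis of caddy, either way round below 0.12 rad) or (horizontal distance between cart_green and bay1 below 0.006 m and z of cart_green in the frame of bay1 below 0.004 m and angle between the z axis of cart_green and the z axis of caddy, either way round below 0.12 rad) or (horizontal distance between cart_green and bay2 below 0.006 m and z of cart_green in the frame of bay2 below 0.004 m and angle between the z axis of cart_green and the z axis of caddy, either way round below 0.12 rad)) and ((horizontal distance between cart_white and bay0 below 0.006 m and z of cart_white in the frame of bay0 below 0.004 m and angle between the z axis of cart_white and the z axis of caddy, either way round below 0.12 rad) or (horizontal distance between cart_white and bay1 below 0.006 m and z of cart_white in the frame of bay1 below 0.004 m and angle between the z axis of cart_white and the z axis of caddy, either way round below 0.12 rad) or (horizontal distance between cart_white and bay2 below 0.006 m and z of cart_white in the frame of bay2 below 0.004 m and angle between the z axis of cart_white and the z axis of caddy, either way round below 0.12 rad)) and horizontal distance between cover_mouth and caddy_ledge below 0.006 m and z of cover_mouth in the frame of caddy_ledge between -0.003 and 0.003 m and z of cover in the frame of caddy_ledge above 0.035 m and angle between the z axis of cover and the z axis of caddy, either way round below 0.04 rad and linear speed of cover below 0.02 m/s); the robot touches nothing.
It fails at once if the cover is dropped, thrown or toppled (it moves faster than 0.5 m/s with no finger on it) (contact force between cover and the fingers below 0.05 N and linear speed of cover above 0.5 m/s).
It fails at once if a cartridge already in the caddy is taken out (raised more than 20 mm) (z of any of cart_green, cart_white in the frame of bay1 above 0.02 m).
It fails at once if a bystander is moved more than 30 mm (distance of any of joystick, heatsink, trigger, jar from where it was at the start of the episode above 0.03 m).
It also fails if it takes over 59 s, if anything falls off the work surface, if the arm or the gripper's body presses on something with over 40 N, if the wrist force passes 120 N, or if a joint passes its speed limit or range.

ROBOT

A 6-joint arm with a two-finger parallel gripper is mounted at the origin on the work surface. World frame = base frame: x ahead of the robot, y to its left, z up, the work surface at z = 0. Lengths are in m, angles in degrees, forces in N, time in s.
With the tool pointing down it reaches from about 0.375 to 0.75 m from the base axis. Payload 9 kg.
Tool frame: the origin (TCP) lies at the very end of the fingers, on their centre line; the grasp point (between the pads) lies 19 mm behind it; y points along the fingers, x is the direction in which the jaws open and shut, and the axes are right-handed (so a half turn about y gives the same grasp; the last joint's range is limited). The gripper opens to 85 mm and grips with 20 to 120 N. Pads are 22 mm wide; open, the fingers measure 114 mm over their backs; the gripper's body (76 mm by 85 mm) begins 54 mm behind the grasp point. The pads swing forward as they close: fully open they stand 13 mm farther back than shut.
Start: joints at [60.808, 5.964, 5.575, 89.605, 0, 77.527], TCP at [0.173, 0.575, 0.231] pointing down, gripper open.
Joint ranges: [-171.21, 171.21], [-48.23, 106.86], [-62.78, 66.21], [-105.2, 120.99], [-86.42, 89.51], [-180, 180]. Speed limits (degrees/s): [127.2, 127.2, 147.25, 180, 180, 180].

INTERFACE

Orientations are given as [roll, pitch, yaw] about the fixed x, y, z axes, in that order (R = Rz(yaw) Ry(pitch) Rx(roll)).
In Python, from bench import r gives the robot as it stands.
- The arm moves only by the tool jog_arm, never from a script. Its arguments are lists of equal length, an entry for each row: "travel": the shift along the world's x, y, z in m, a list of three; "rot": the turn, a rotation vector about the world's x, y, z in rad, a list of three; "jaw": the gripper's target within -1 to 1 (fully open at 1, half-way at 0, shut at -1). In form: {"travel": [[dx, dy, dz], ...], "rot": [[ax, ay, az], ...], "jaw": [jaw, ...]}. A call has 1 to 10 rows; each row shifts and turns the commanded pose from where the row before left it; what a row does not reach is not made up. A row lasts 1/8 s, in which the tool goes at most 62.5 mm and 10.7 degrees, less where a joint would pass 70% of its speed; a pose out of reach is approached as far as the arm can. A call is refused whole if a number of a shift passes 0.0625 or a number of a turn 0.188, either way. A call with a gripper value outside its range is refused whole. The fingers move at their own pace and stop on an object; the grip force is fixed at half the most. Time passes only in rows, so rows that do not move let the fingers close. It gives the time, the measured TCP pose, the force and the opening at its end, in the units of the state.
- r.observe(): the state, without advancing time (a new reading comes with each control period).
- r.read_camera(name): name is "scene" or "side" or "wrist"; returns a dict with "image" (384x512x3 uint8, blue, green, red), "depth" (384x512 float32, m along the optical axis (not along the pixel's ray), 0 where there is no reading), "fx", "fy", "cx", "cy" (pixels), "R" (3x3) and "t" (3): a world point X has camera coordinates R X + t; the wrist camera has in their place "mount" (4x4, takes a point from camera to tool coordinates, whose origin is the TCP and whose axes are the tool frame's). Camera axes: x right, y down, z forward; pixel columns grow to the right and rows downward; lengths in m; the calibration is good to about 2 mm. A picture is of the moment at which its call begins: read the wrist's pose just before it.
- r.finish_job(): hands the job in, once; it reports no verdict.
The state is a dict: "t": time; "joint_positions": joint angles; "qvel": joint speeds; "joint_efforts": joint torques, N m; "tcp_pos": TCP position; "orientation": TCP orientation; "wrist_force": force on the tool from outside, world axes, zero at the start; "wrist_torque": the same for the moment, N m; "width": finger opening in m.
Only numpy, scipy, OpenCV 4.12 (cv2) and the standard library are available. Lean on these libraries where they do the work, as an engineer would, in place of code of your own. Each camera call takes 0.05 s, during which the arm holds its last target. There are 200 camera calls.

## Working session

There is one attempt and no reset: what is moved stays moved. The work goes in short steps, Python scripts to look and compute and a tool call to move; the robot and the scene stay as the last step left them, time stands still between calls to the robot, and variables do not carry over. Pictures are saved under pics/ and viewed, about 8 in all and at most 12, crops included, and the job is handed in when it is done.

Besides the shell and the picture viewer there is one more tool, called after "Call:" as name(argument=value, ...) on one line, values as JSON. jog_arm: Moves the arm, as the interface text tells. Its arguments: {"type":"object","properties":{"travel":{"type":"array"},"rot":{"type":"array"},"jaw":{"type":"array"}},"required":["travel","rot","jaw"]}

```bash
ls; mkdir -p pics
python3 - <<'E'
from bench import r
import cv2,numpy as np
print(r.observe())
ims=[]
for n in("scene","side"):
    d=r.read_camera(n); np.savez(f"{n}0.npz",**d); cv2.imwrite(f"pics/{n}0.png",d["image"]); print(n,d["fx"],d["cx"],d["cy"],(-d["R"].T@d["t"]).round(3),d["R"].round(2).tolist())
E
```

```text
pics
{'t': 0.0, 'joint_positions': array([6.08087892e+01, 5.99729139e+00, 5.52453773e+00, 8.96058529e+01,
       1.07485285e-03, 7.75245657e+01]), 'qvel': array([-0.07364967, -0.02932669, -0.08045173, -0.05152465,  0.0107488 ,
       -0.06832964]), 'joint_efforts': array([ 7.40402920e-04, -5.56914818e+01,  5.03664601e+01,  1.58862874e-02,
       -1.29776049e-04, -2.04060308e-05]), 'tcp_pos': array([0.17240357, 0.57432578, 0.23051168]), 'orientation': array([-8.99819698e+01,  7.65184031e-02,  7.32842348e+01]), 'wrist_force': array([-0.28436371, -0.5588852 ,  0.60703791]), 'wrist_torque': array([-0.04181963, -0.05708982, -0.01041627]), 'width': 0.0854316929682812}
scene 498.4082765514962 260.7659508729871 191.9983098736743 [ 1.247 -0.925  1.114] [[0.83, 0.55, -0.02], [0.37, -0.58, -0.72], [-0.41, 0.59, -0.69]]
side 359.48347269291475 247.85128515337266 193.46657183074868 [ 0.144 -0.546  0.591] [[0.75, -0.66, 0.02], [-0.4, -0.47, -0.79], [0.53, 0.58, -0.62]]
```

View pics/scene0.png

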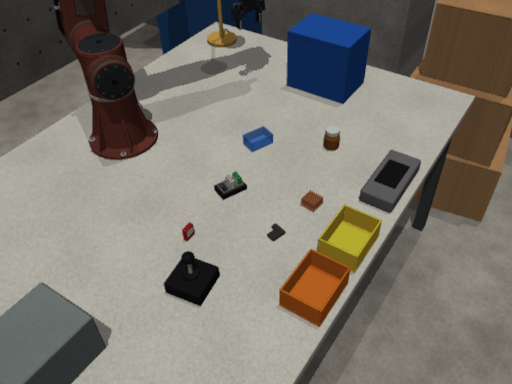

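View pics/side0.png

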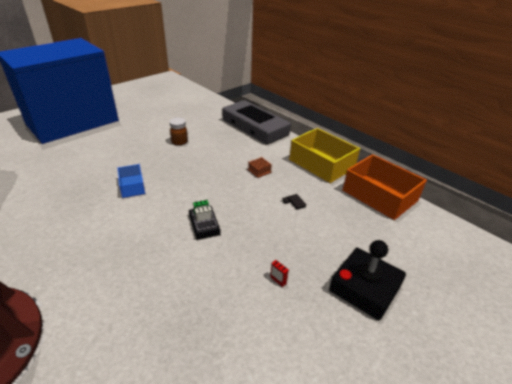

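Scene view: the cover is at about (258,139), caddy (231,185), spare (188,231), joystick (192,275), jar (332,137), heat sink (312,200) and trigger (276,232). Side view: cover (131,181), caddy (205,220), spare (280,273).

```bash
cat > h.py <<'E'
import numpy as np,cv2
from scipy.spatial.transform import Rotation as Ro
def cam(r,name):
    s=r.observe(); d=r.read_camera(name)
    if "mount" in d:
        T=np.eye(4); T[:3,:3]=Ro.from_euler("xyz",s["orientation"],degrees=True).as_matrix(); T[:3,3]=s["tcp_pos"]
        M=T@d["mount"]; d["R"]=M[:3,:3].T; d["t"]=-d["R"]@M[:3,3]
    return d
def ray(d,uv,z):   # pixels -> world on plane z
    uv=np.atleast_2d(uv).astype(float)
    c=np.c_[(uv[:,0]-d["cx"])/d["fx"],(uv[:,1]-d["cy"])/d["fy"],np.ones(len(uv))]
    w=c@d["R"]; o=-d["R"].T@d["t"]
    return o+w*((z-o[2])/w[:,2])[:,None]
def pts(d):        # depth -> world, HxWx3
    v,u=np.mgrid[:384,:512]; z=d["depth"]
    c=np.stack([(u-d["cx"])/d["fx"]*z,(v-d["cy"])/d["fy"]*z,z],-1)
    return (c-d["t"])@d["R"]
def mask(d,lo,hi):
    return cv2.inRange(cv2.cvtColor(d["image"],cv2.COLOR_BGR2HSV),np.array(lo),np.array(hi))>0
E
python3 - <<'E'
from h import *
for n,P in(("scene",dict(cover=(258,139),caddy=(231,187),spare=(188,231),joy=(192,275),jar=(332,140),heat=(312,200),trig=(276,232))),("side",dict(cover=(131,181),caddy=(205,220),spare=(280,273),joy=(367,285),jar=(179,134),heat=(260,168),trig=(295,202)))):
    d=dict(np.load(n+"0.npz")); w=pts(d)
    for k,(u,v) in P.items(): print(n,k,w[v,u].round(3))
E
```

```text
scene cover [0.455 0.212 0.045]
scene caddy [ 0.506 -0.02   0.025]
scene spare [ 0.516 -0.246  0.034]
scene joy [ 0.641 -0.376  0.058]
scene jar [0.678 0.34  0.048]
scene heat [0.755 0.064 0.028]
scene trig [ 0.724 -0.096  0.012]
side cover [0.44  0.255 0.004]
side caddy [ 0.488 -0.024  0.026]
side spare [ 0.502 -0.253  0.037]
side joy [ 0.601 -0.383  0.046]
side jar [0.651 0.337 0.041]
side heat [0.729 0.048 0.031]
side trig [ 0.711 -0.103  0.012]
```

Call:
jog_arm(travel=[[0.035,-0.042,0.004],[0.035,-0.042,0.004],[0.035,-0.042,0.004],[0.035,-0.042,0.004],[0.035,-0.042,0.004],[0.035,-0.042,0],[0.035,-0.042,0],[0,0,0],[0,0,0]], rot=[[0,0,0],[0,0,0],[0,0,0],[0,0,0],[0,0,0],[0,0,0],[0,0,0],[0,0,0],[0,0,0]], jaw=[1,1,1,1,1,1,1,1,1])

```text
t: 1.23
tcp_pos: [0.4173, 0.2807, 0.2511]
orientation: [-90.0, 0.0, 73.2]
wrist_force: [-0.5, 0.0, 0.2]
width: 0.0856
```

Run:
```python
from bench import r
from h import *
s=r.observe();print(s["t"],s["tcp_pos"],s["orientation"],s["joint_positions"])
d=cam(r,"wrist"); np.savez("w1.npz",**d); cv2.imwrite("pics/w1.png",d["image"])
print(d["fx"],d["mount"].round(3).tolist(), ray(d,[(0,0),(511,0),(511,383),(0,383)],0).round(3).tolist())
m=mask(d,(95,100,60),(130,255,255)); print(m.sum())
```

```text
1.225 [0.41733636 0.28072279 0.25108363] [-8.99601044e+01  2.30247812e-03  7.32425705e+01] [ 1.89815749e+01 -1.06455174e+01 -8.56186410e+00  9.21173809e+01
  2.14338872e-02  3.57389989e+01]
332.11681268972904 [[1.0, 0.001, -0.001, 0.001], [0.001, -0.272, 0.962, -0.142], [0.001, -0.962, -0.272, 0.069], [0.0, 0.0, 0.0, 1.0]] [[0.178, 0.07, 0.0], [0.333, 0.588, -0.0], [0.844, 0.544, 0.0], [0.629, -0.175, 0.0]]
4050
```

View pics/w1.png

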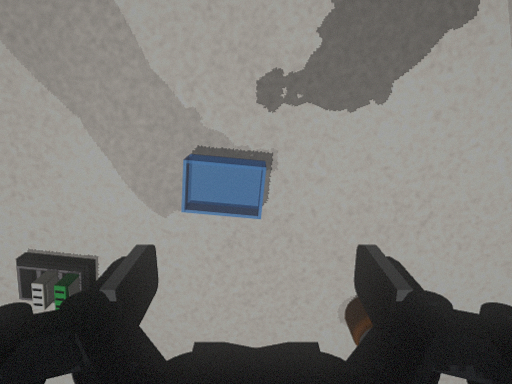

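Wrist view 1: the cover is centred at about (225,187) and open towards the camera. The caddy is at about (57,278), with white at 42 and green at 62, and the jar is at (357,318). I'll measure the cover and caddy by depth.

Run:
```python
from h import *
d=dict(np.load("w1.npz")); w=pts(d); m=mask(d,(95,80,40),(130,255,255)); m[240:]=0
def box(p,t):
    b=cv2.minAreaRect((p[:,:2]*1000).astype(np.float32)); print(t,len(p),np.round(b[0],1),np.round(b[1],1),round(b[2],1))
z=w[...,2]
p=w[m]; print(np.percentile(p[:,2],[2,25,50,75,98]).round(4))
box(w[m&(z>.034)&(z<.045)],"rim"); box(w[m&(z<.01)],"floor")
# image outline corners on plane .04
c=max(cv2.findContours(m.astype(np.uint8),cv2.RETR_EXTERNAL,2)[0],key=cv2.contourArea)
q=cv2.approxPolyDP(cv2.convexHull(c),3,True)[:,0]; print(q.tolist()); print(ray(d,q,.04).round(4).tolist())
# caddy by depth
k=np.zeros_like(m);k[235:330,5:105]=1
for lo,hi in((.012,.022),(.023,.03),(.044,.055)): box(w[k&(z>lo)&(z<hi)],(lo,hi))
g=mask(d,(45,80,40),(85,255,255))&k; box(w[g&(z>.046)],"green")
```

```text
[0.0022 0.0035 0.0046 0.0297 0.0405]
rim 964 [434.2 237.6] [89.7 61. ] 67.7
floor 2722 [436.7 238.9] [89.9 64.6] 67.7
[[183, 161], [191, 154], [264, 161], [260, 218], [182, 211]]
[[0.3913, 0.2071, 0.04], [0.3866, 0.2179, 0.04], [0.4164, 0.2907, 0.04], [0.4777, 0.268, 0.04], [0.4445, 0.1864, 0.04]]
(0.012, 0.022) 968 [492.2 -10.8] [91.2 58.3] 66.8
(0.023, 0.03) 662 [492.3 -10.8] [79.3 49.5] 67.4
(0.044, 0.055) 693 [497.7   1.3] [41.6 36.8] 67.7
green 231 [424.1 147.7] [ 21.5 339.1] 28.7
```

Call:
jog_arm(travel=[[0.009,-0.05,0],[0.009,-0.05,0],[0.009,-0.05,0],[0.009,-0.05,0],[0.009,-0.05,0],[0.009,-0.05,0],[0.009,-0.05,0],[0.009,-0.05,0],[0.009,-0.05,0],[0.009,-0.05,0]], rot=[[0,0,0.147],[0,0,0.147],[0,0,0.147],[0,0,0.147],[0,0,0.147],[0,0,0.147],[0,0,0.147],[0,0,0.147],[0,0,0.147],[0,0,0.147]], jaw=[0.2,0.2,0.2,0.2,0.2,0.2,0.2,0.2,0.2,0.2])

```text
t: 2.52
tcp_pos: [0.5083, -0.2194, 0.2514]
orientation: [-90.0, 0.0, 157.9]
wrist_force: [1.1, 0.7, -0.9]
width: 0.0509
```

Call:
jog_arm(travel=[[0,0,0],[0,0,0]], rot=[[0,0,0],[0,0,0]], jaw=[0.2,0.2])

```text
t: 2.78
tcp_pos: [0.5078, -0.2179, 0.2512]
orientation: [-90.0, -0.0, 157.5]
wrist_force: [-0.5, -0.6, 0.6]
width: 0.0513
```

Run:
```python
from bench import r
from h import *
s=r.observe();print(s["t"],s["tcp_pos"],s["orientation"],s["joint_positions"],s["width"])
d=cam(r,"wrist"); np.savez("w2.npz",**d); cv2.imwrite("pics/w2.png",d["image"])
w=pts(d); z=w[...,2]
def box(p,t):
    b=cv2.minAreaRect((p[:,:2]*1000).astype(np.float32)); print(t,len(p),np.round(b[0],1),np.round(b[1],1),round(b[2],1))
red=mask(d,(0,120,40),(8,255,255))|mask(d,(172,120,40),(180,255,255))
n,l,st,ce=cv2.connectedComponentsWithStats(red.astype(np.uint8))
for i in range(1,n):
    if st[i,4]>100:
        p=w[l==i]; print(st[i],np.percentile(p[:,2],[5,50,95]).round(4)); q=p[p[:,2]>.042]
        if len(q)>20: box(q,"top"); 
# any high points near spare
k=(np.hypot(w[...,0]-.507,w[...,1]+.25)<.06)&(z>.042)&(z<.05)
if k.sum(): box(w[k],"near-top")
k=(np.hypot(w[...,0]-.49,w[...,1]+.01)<.07)
for lo,hi in((.012,.022),(.023,.03),(.044,.055)):
    q=w[k&(z>lo)&(z<hi)]
    if len(q)>20: box(q,(lo,hi))
# fingertips in tool coords, from w1 (open) and w2
for f in("w1.npz","w2.npz"):
    e=dict(np.load(f)); v,u=np.mgrid[:384,:512]; Z=e["depth"]; c=np.stack([(u-e["cx"])/e["fx"]*Z,(v-e["cy"])/e["fy"]*Z,Z],-1)@e["mount"][:3,:3].T+e["mount"][:3,3]
    g=(Z>0)&(Z<.2)&(np.abs(c[...,2])<.02); p=c[g]; t=p[p[:,1]>np.percentile(p[:,1],99)-.004]; print(f,p[:,1].max().round(4),t.min(0).round(4),t.max(0).round(4), np.abs(p[p[:,1]>-.03][:,0]).min().round(4))
```

```text
2.775 [ 0.50784775 -0.21791945  0.2512245 ] [-9.00292873e+01 -4.25962028e-02  1.57520931e+02] [-3.67975050e+01 -1.96192113e+00 -4.48661260e-01  9.15617759e+01
  1.78429783e-02 -1.04318432e+02] 0.051273619657153956
[120  71  23  24 411] [0.0483 0.0504 0.0519]
top 411 [ 539.1 -318.7] [ 21.6 135.9] 65.7
[232 126  25  35 350] [0.0442 0.0455 0.0467]
top 349 [ 505.  -256.3] [63.1 24.8] 67.9
near-top 460 [ 510.7 -243.7] [14.1 36. ] 2.1
(0.012, 0.022) 372 [512.8 -20.3] [90.2 15.6] 66.9
(0.023, 0.03) 238 [510.7 -19. ] [78.  10.5] 66.4
(0.044, 0.055) 175 [509.3  -5. ] [40.1 11.9] 66.8
w1.npz -0.0121 [-0.0546 -0.0216 -0.0109] [ 0.0559 -0.0121  0.0119] 0.0414
w2.npz -0.0019 [-0.039  -0.0147 -0.0118] [ 0.0393 -0.0019  0.0113] 0.0251
```

View pics/w2.png

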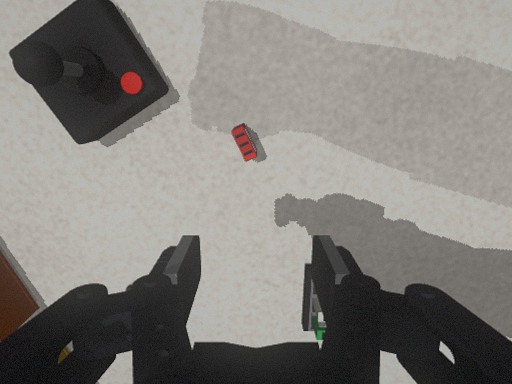

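Wrist view 2: the spare is at (243,142) and stands clear. The joystick is top left, and the caddy's edge is behind the right finger. By depth the spare's top measures 14.1 x 36.0 mm, centred at (0.5107, -0.2437), with its width along 92°. The empty bay is at about (0.482, -0.035).

Call:
jog_arm(travel=[[0.0029,-0.0258,-0.02],[0,0,-0.02],[0,0,-0.02],[0,0,-0.02],[0,0,-0.02],[0,0,-0.02],[0,0,-0.02],[0,0,-0.03],[0,0,-0.01],[0,0,0]], rot=[[0,0,-0.163],[0,0,-0.163],[0,0,-0.163],[0,0,-0.163],[0,0,-0.163],[0,0,-0.163],[0,0,-0.163],[0,0,0],[0,0,0],[0,0,0]], jaw=[0.2,0.2,0.2,0.2,0.2,0.2,0.2,0.2,0.2,0.2])

```text
t: 4.08
tcp_pos: [0.5105, -0.2441, 0.0714]
orientation: [-90.0, -0.0, 92.2]
wrist_force: [0.5, 0.5, 0.2]
width: 0.0516
```

Call:
jog_arm(travel=[[0,0,-0.03],[0,0,-0.015],[0,0,-0.004],[0,0,0],[0,0,0],[0,0,0]], rot=[[0,0,0],[0,0,0],[0,0,0],[0,0,0],[0,0,0],[0,0,0]], jaw=[0.2,0.2,0.2,-0.6,-0.6,-0.6])

```text
t: 4.82
tcp_pos: [0.511, -0.2455, 0.0232]
orientation: [-90.1, 0.0, 92.1]
wrist_force: [-0.4, 0.6, 3.4]
width: 0.0346
```

Call:
jog_arm(travel=[[0,0,0.03],[0,0,0.05],[-0.0041,0.03,0],[-0.0041,0.03,0],[-0.0041,0.03,0],[-0.0041,0.03,0],[-0.0041,0.03,0],[-0.0041,0.03,0],[-0.0041,0.03,0],[0,0,0]], rot=[[0,0,0],[0,0,0],[0,0,0.162],[0,0,0.162],[0,0,0.162],[0,0,0.162],[0,0,0.162],[0,0,0.162],[0,0,0.162],[0,0,0]], jaw=[-0.6,-0.6,-0.6,-0.6,-0.6,-0.6,-0.6,-0.6,-0.6,-0.6])

```text
t: 6.08
tcp_pos: [0.4816, -0.0336, 0.1026]
orientation: [-90.0, 0.0, 157.3]
wrist_force: [-1.6, -0.3, -0.2]
width: 0.0349
```

Call:
jog_arm(travel=[[0,0,0]], rot=[[0,0,0]], jaw=[-0.6])

```text
t: 6.2
tcp_pos: [0.482, -0.0355, 0.1026]
orientation: [-90.0, 0.0, 157.0]
wrist_force: [0.5, -0.5, 0.3]
width: 0.0349
```

```bash
cat >> h.py <<'E'
def box(p,t):
    if len(p)<15: print(t,"few"); return
    b=cv2.minAreaRect((p[:,:2]*1000).astype(np.float32)); print(t,len(p),np.round(b[0],1),np.round(b[1],1),round(b[2],1))
E
python3 - <<'E'
from bench import r
from h import *
s=r.observe();print(s["t"],s["tcp_pos"],s["orientation"],s["joint_positions"],s["width"],s["wrist_force"])
d=cam(r,"wrist"); cv2.imwrite("pics/w3.png",d["image"]);np.savez("w3.npz",**d)
w=pts(d); z=w[...,2]
red=mask(d,(0,120,40),(8,255,255))|mask(d,(172,120,40),(180,255,255))
k=(np.hypot(w[...,0]-.49,w[...,1]+.01)<.08)
p=w[red&k]; print(len(p),np.percentile(p[:,2],[2,50,98]).round(4)); box(p[p[:,2]>np.percentile(p[:,2],98)-.008],"red top")
for lo,hi in((.012,.022),(.023,.03),(.046,.055)): box(w[k&(z>lo)&(z<hi)],(lo,hi))
E
```

```text
6.2 [ 0.48204767 -0.03553423  0.10256195] [-8.99894461e+01  2.97949380e-02  1.57008855e+02] [-1.97607445e+01 -1.39453539e+01 -2.68828095e+01  7.70333915e+01
 -1.22160977e-02 -8.67695996e+01] 0.03493247061309404 [ 0.48559083 -0.52587886  0.26829302]
3277 [0.0832 0.1243 0.1259]
red top 2547 [481.8 -35.5] [14.6 34.8] 67.1
(0.012, 0.022) 1814 [484.6 -31.4] [46.9 58.1] 67.0
(0.023, 0.03) 986 [483.3 -34.7] [29.1 48.3] 69.0
(0.046, 0.055) 371 [504.7  16.2] [ 6.3 35.6] 66.7
```

View pics/w3.png

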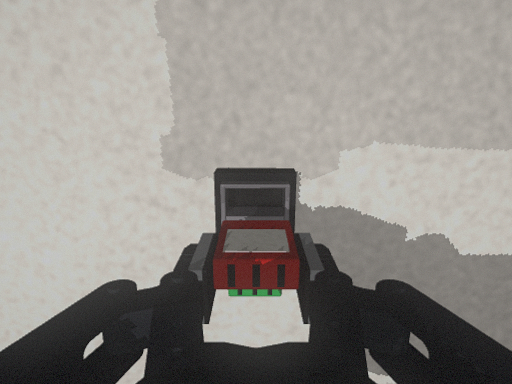

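Wrist view 3: the red spare hangs at about (257,250) above the open bay at (255,200), aligned with it. Its top measures (0.4818, -0.0355) at yaw 67.1°, within 1 mm of the bay, so I'm lowering it.

Call:
jog_arm(travel=[[0.0005,0,-0.02],[0,0,-0.02],[0,0,-0.013],[0,0,-0.01],[0,0,-0.007],[0,0,-0.0035],[0,0,0]], rot=[[0,0,0],[0,0,0],[0,0,0],[0,0,0],[0,0,0],[0,0,0],[0,0,0]], jaw=[-0.6,-0.6,-0.6,-0.6,-0.6,-0.6,-0.6])

```text
t: 7.12
tcp_pos: [0.4824, -0.0351, 0.0289]
orientation: [-90.0, 0.0, 157.1]
wrist_force: [0.3, 0.4, -1.1]
width: 0.035
```

Call:
jog_arm(travel=[[0,0,0],[0,0,0],[0,0,0],[0,0,0.03],[0,0,0.05],[-0.01,0.05,0.03],[-0.01,0.04,0.03],[0,0,0]], rot=[[0,0,0],[0,0,0],[0,0,0],[0,0,0],[0,0,0],[0,0,0],[0,0,0],[0,0,0]], jaw=[0.2,0.2,0.2,0.2,0.5,1,1,1])

```text
t: 8.12
tcp_pos: [0.4631, 0.0567, 0.1716]
orientation: [-90.1, 0.2, 157.3]
wrist_force: [1.0, -0.5, 0.4]
width: 0.0855
```

```bash
cat > chk.py <<'E'
from bench import r
from h import *
import sys
s=r.observe();print(s["t"],s["tcp_pos"],s["orientation"],s["joint_positions"].round(1),s["width"])
d=cam(r,"wrist"); cv2.imwrite(f"pics/{sys.argv[1]}.png",d["image"]);np.savez(f"{sys.argv[1]}.npz",**d)
w=pts(d); z=w[...,2]
red=mask(d,(0,120,40),(8,255,255))|mask(d,(172,120,40),(180,255,255))
k=(np.hypot(w[...,0]-.4925,w[...,1]+.011)<.07)
p=w[red&k]; box(p[p[:,2]>.045],"red top"); print(np.percentile(p[:,2],[50,90,98]).round(4) if len(p) else "")
for lo,hi in((.012,.022),(.023,.03),(.045,.055)): box(w[k&(z>lo)&(z<hi)],(lo,hi))
m=mask(d,(95,80,40),(130,255,255))&(np.hypot(w[...,0]-.435,w[...,1]-.238)<.08)
box(w[m&(z>.034)&(z<.046)],"cover rim")
E
python3 chk.py w4
```

```text
8.125 [0.4631458  0.05669243 0.17162612] [-90.07876222   0.2325079  157.29124749] [ -9.2 -18.3 -23.3  84.8   0.  -76.5] 0.0854875082916986
red top 728 [488.5 -20.2] [93.1 56.2] 15.9
[0.0495 0.0505 0.0511]
(0.012, 0.022) 1988 [493.4 -11.3] [90.2 58.4] 66.9
(0.023, 0.03) 1660 [493.3 -11. ] [77.8 48.2] 67.0
(0.045, 0.055) 2530 [493.1 -11.2] [66.3 36.5] 66.3
cover rim 472 [443.7 220.2] [67.1 30.2] 67.5
```

Depth check after the release: all three tops are at 50 mm, centred on the caddy at (0.4933, -0.0111) with yaw 67°, so the spare is seated. Next I grasp the cover with the tool leaning 45° along its long axis.

Call:
jog_arm(travel=[[-0.0058,0.0362,0],[-0.0058,0.0362,0],[-0.0058,0.0362,0],[-0.0058,0.0362,0],[-0.0058,0.0362,-0.02],[0,0,-0.02],[0,0,-0.02],[0,0,0],[0,0,0]], rot=[[0.1452,-0.0598,0.005],[0.1452,-0.0598,0],[0.1452,-0.0598,0],[0.1452,-0.0598,0],[0.1452,-0.0598,0],[0,0,0],[0,0,0],[0,0,0],[0,0,0]], jaw=[1,1,1,1,1,1,1,1,1])

```text
t: 9.3
tcp_pos: [0.4336, 0.2354, 0.1092]
orientation: [-135.0, -0.2, 157.4]
wrist_force: [-0.2, 0.3, 0.7]
width: 0.0854
```

```bash
cat >> h.py <<'E'
def pose(r):
    s=r.observe(); R=Ro.from_euler("xyz",s["orientation"],degrees=True).as_matrix()
    print("t",s["t"],"tcp",s["tcp_pos"].round(4),"x",R[:,0].round(3),"y",R[:,1].round(3),"j",s["joint_positions"].round(1),"w",round(s["width"],4),"F",s["wrist_force"].round(1)); return s,R
E
python3 - <<'E'
from bench import r
from h import *
s,R=pose(r)
d=cam(r,"wrist");w=pts(d);z=w[...,2];np.savez("w5.npz",**d); cv2.imwrite("pics/w5.png",d["image"])
m=mask(d,(95,80,40),(130,255,255))&(np.hypot(w[...,0]-.435,w[...,1]-.238)<.08)
box(w[m&(z>.034)&(z<.046)],"cover rim"); box(w[m&(z<.046)],"cover all")
E
```

```text
t 9.3 tcp [0.4336 0.2354 0.1092] x [-0.923  0.384  0.003] y [ 0.269  0.654 -0.707] j [-15.5 -44.  -56.8  70.3  44.6 -80. ] w 0.0854 F [-0.2  0.3  0.7]
cover rim 4071 [434.  237.6] [92.2 60.3] 67.9
cover all 17777 [430.  240.6] [94.8 70. ] 67.9
```

The arm gets close to its j2/j3 limits leaning this way, so I'm mirroring the plan and leaning to the other side.

Call:
jog_arm(travel=[[0.0004,0.002,0],[0,0,0],[0,0,0],[0,0,0],[0,0,0],[0,0,0],[0,0,0],[0,0,0],[0,0,0],[0,0,0]], rot=[[-0.1613,0.0665,0.005],[-0.1613,0.0665,0],[-0.1613,0.0665,0],[-0.1613,0.0665,0],[-0.1613,0.0665,0],[-0.1613,0.0665,0],[-0.1613,0.0665,0],[-0.1613,0.0665,0],[-0.1613,0.0665,0],[0,0,0]], jaw=[1,1,1,1,1,1,1,1,1,1])

```text
t: 10.6
tcp_pos: [0.4318, 0.2378, 0.1021]
orientation: [-45.5, -0.7, 157.4]
wrist_force: [-0.2, -0.7, 0.3]
width: 0.0854
```

```bash
python3 -c "
from bench import r
from h import *
pose(r)"
```

```text
t 10.6 tcp [0.4318 0.2378 0.1021] x [-0.923  0.384  0.012] y [-0.277 -0.644 -0.713] j [ 28.9  38.5  19.9 109.2 -25.5 -29.9] w 0.0854 F [-0.2 -0.7  0.3]
```

Call:
jog_arm(travel=[[0.0024,0,-0.02],[0,0,-0.02],[0,0,-0.02],[0,0,-0.015],[0,0,0],[0,0,0]], rot=[[-0.0045,-0.011,0],[0,0,0],[0,0,0],[0,0,0],[0,0,0],[0,0,0]], jaw=[1,1,1,1,1,1])

```text
t: 11.35
tcp_pos: [0.4362, 0.2378, 0.0345]
orientation: [-46.1, 0.5, 157.4]
wrist_force: [0.6, 0.2, -0.0]
width: 0.0853
```

```bash
python3 -c "
from bench import r
from h import *
pose(r)"
```

```text
t 11.35 tcp [0.4362 0.2378 0.0345] x [-0.923  0.385 -0.009] y [-0.261 -0.642 -0.72 ] j [ 28.9  41.4  17.1 102.5 -25.9 -29.5] w 0.0853 F [ 0.6  0.2 -0. ]
```

Call:
jog_arm(travel=[[-0.002,0,-0.012],[0,0,-0.009],[0,0,-0.0025],[0,0,0],[0,0,0],[0,0,0],[0,0,0],[0,0,0]], rot=[[0.003,0.008,0],[0,0,0],[0,0,0],[0,0,0],[0,0,0],[0,0,0],[0,0,0],[0,0,0]], jaw=[1,1,1,1,-0.2,-0.2,-0.2,-0.2])

```text
t: 12.35
tcp_pos: [0.4343, 0.238, 0.0109]
orientation: [-46.1, 0.0, 157.4]
wrist_force: [1.9, 3.8, 5.2]
width: 0.059
```

Run:
```python
from bench import r
from h import *
pose(r)
d=r.read_camera("side"); cv2.imwrite("pics/s6.png",cv2.resize(d["image"][110:260,60:260],None,fx=3,fy=3))
```

```text
t 12.35 tcp [0.4343 0.238  0.0109] x [-0.923  0.385 -0.   ] y [-0.266 -0.64  -0.721] j [ 28.9  42.9  16.6 100.7 -25.6 -29.8] w 0.059 F [1.9 3.8 5.2]
```

View pics/s6.png

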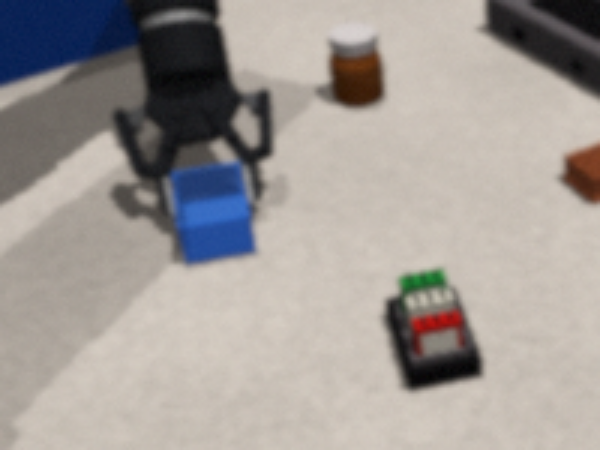

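Side crop: the cover, at about (212,215) in the crop, is between the fingers. The caddy at (435,325) holds red, white and green. Grip width is 59 mm, so I lift and flip it 90°.

Call:
jog_arm(travel=[[0,0,0.03],[0,0,0.05],[0.0077,-0.0116,0.01],[0.0077,-0.0116,0],[0.0077,-0.0116,0],[0.0077,-0.0116,0],[0.0077,-0.0116,0],[0.0077,-0.0116,0],[0.0077,-0.0116,0],[0.0077,-0.0116,0]], rot=[[0,0,0],[0,0,0],[0.1613,-0.067,0],[0.1613,-0.067,0],[0.1613,-0.067,0],[0.1613,-0.067,0],[0.1613,-0.067,0],[0.1613,-0.067,0],[0.1613,-0.067,0],[0.1613,-0.067,0]], jaw=[-0.2,-0.2,-0.2,-0.2,-0.2,-0.2,-0.2,-0.2,-0.2,-0.2])

```text
t: 13.65
tcp_pos: [0.4943, 0.1463, 0.0999]
orientation: [-124.6, -0.0, 157.5]
wrist_force: [0.1, -0.3, -2.4]
width: 0.0592
```

Call:
jog_arm(travel=[[0.0077,-0.0116,0],[0,0,0],[0,0,0],[0,0,0]], rot=[[0.1613,-0.067,0],[0,0,0],[0,0,0],[0,0,0]], jaw=[-0.2,-0.2,-0.2,-0.2])

```text
t: 14.15
tcp_pos: [0.5017, 0.1363, 0.0998]
orientation: [-134.2, -0.1, 157.7]
wrist_force: [-0.5, -0.4, -0.8]
width: 0.0593
```

Run:
```python
from bench import r
from h import *
pose(r)
d=r.read_camera("side"); np.savez("s7.npz",**d)
cv2.imwrite("pics/s7.png",cv2.resize(d["image"][110:260,100:300],None,fx=3,fy=3))
w=pts(d); m=mask(d,(95,80,40),(130,255,255))&(w[...,0]<.62)&(w[...,1]<.25)&(w[...,2]<.25)
p=w[m]; print(len(p),np.percentile(p,[1,50,99],axis=0).round(4).tolist())
q=p-p.mean(0); print(np.linalg.svd(q,full_matrices=False)[2].round(3).tolist())
```

```text
t 14.15 tcp [0.5017 0.1363 0.0998] x [-0.925  0.38   0.003] y [ 0.263  0.646 -0.716] j [-25.8 -20.  -41.3  72.2  44.1 -94.8] w 0.0593 F [-0.5 -0.4 -0.8]
508 [[0.4418, 0.0222, 0.0557], [0.4981, 0.1331, 0.0666], [0.5266, 0.1518, 0.1745]]
[[0.348, 0.648, -0.678], [0.864, -0.502, -0.036], [-0.363, -0.573, -0.734]]
```

View pics/s7.png

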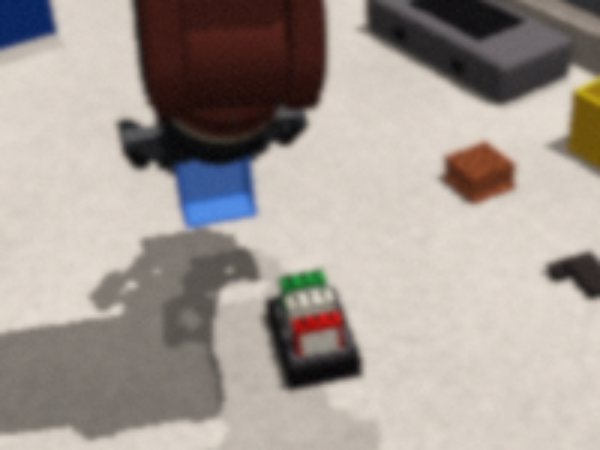

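Side crop: the cover hangs on end at about (215,190) with its mouth facing the caddy. Its lowest edge is at 55 mm, as expected. I trim the tilt by 1.9° and lower it.

Call:
jog_arm(travel=[[0,0,-0.015],[0,0,-0.015],[0,0,-0.012],[0,0,-0.007],[0,0,-0.003],[0,0,0],[0,0,0]], rot=[[0.0306,-0.0127,0],[0,0,0],[0,0,0],[0,0,0],[0,0,0],[0,0,0],[0,0,0]], jaw=[-0.2,-0.2,-0.2,-0.2,-0.2,-0.2,-0.2])

```text
t: 15.08
tcp_pos: [0.5021, 0.1352, 0.0477]
orientation: [-136.2, -0.2, 157.6]
wrist_force: [-0.0, 0.6, -1.0]
width: 0.059
```

```bash
python3 -c "
from bench import r
from h import *
pose(r)"
```

```text
t 15.075 tcp [0.5021 0.1352 0.0477] x [-0.924  0.382  0.003] y [ 0.274  0.668 -0.692] j [-26.9 -15.2 -44.1  65.9  46.  -96.5] w 0.059 F [-0.   0.6 -1. ]
```

Call:
jog_arm(travel=[[0,0,-0.0015],[0,0,-0.001],[0,0,-0.0005],[0,0,0]], rot=[[0,0,0],[0,0,0],[0,0,0],[0,0,0]], jaw=[-0.2,-0.2,-0.2,-0.2])

```text
t: 15.58
tcp_pos: [0.5022, 0.1353, 0.0458]
orientation: [-136.3, -0.2, 157.5]
wrist_force: [-8.1, -4.7, 13.2]
width: 0.0595
```

Contact is felt at 13 N. I ease it off and let go.

Call:
jog_arm(travel=[[0,0,0.0008],[0,0,0],[0,0,0],[0,0,0],[0,0,0],[0,0,0]], rot=[[0,0,0],[0,0,0],[0,0,0],[0,0,0],[0,0,0],[0,0,0]], jaw=[-0.2,0.5,1,1,1,1])

```text
t: 16.32
tcp_pos: [0.5017, 0.1354, 0.0451]
orientation: [-136.2, -0.2, 157.6]
wrist_force: [-0.2, 0.8, 0.5]
width: 0.0852
```

Run:
```python
from bench import r
from h import *
s,R=pose(r)
d=cam(r,"wrist"); np.savez("w8.npz",**d); cv2.imwrite("pics/w8.png",d["image"])
w=pts(d);z=w[...,2]; m=mask(d,(95,80,40),(130,255,255))&(np.hypot(w[...,0]-.5,w[...,1]-.13)<.08)
p=w[m]; print(len(p),np.percentile(p,[1,50,99],axis=0).round(4).tolist()); box(p,"all"); box(p[p[:,2]>.084],"top")
```

```text
t 16.325 tcp [0.5017 0.1354 0.0451] x [-0.924  0.382  0.003] y [ 0.273  0.668 -0.692] j [-26.9 -15.  -44.2  65.7  46.  -96.5] w 0.0852 F [-0.2  0.8  0.5]
34246 [[0.4633, 0.0759, 0.0008], [0.5, 0.1345, 0.0462], [0.5285, 0.1516, 0.0921]]
all 34246 [476.4 114.3] [98.3 86.7] 49.3
top 2702 [483.2 105.9] [87.6 75.4] 20.3
```

View pics/w8.png

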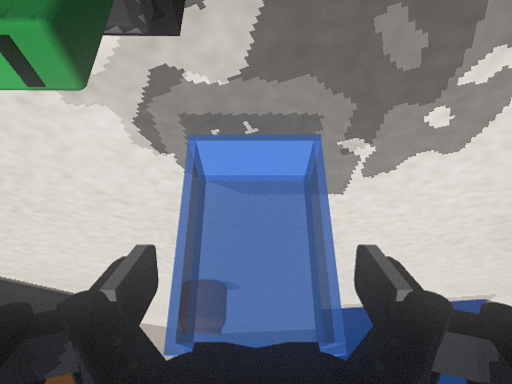

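Wrist view 8: the cover stands free on its end, mouth towards the camera, spanning (187..322,138) to (165..342,350), with clear gaps to both fingers. Next I swing the tool over to the panel side.

Call:
jog_arm(travel=[[-0.0008,-0.0019,0.001],[-0.0008,-0.0019,0],[-0.0008,-0.0019,0],[-0.0008,-0.0019,0],[-0.0008,-0.0019,0],[-0.0008,-0.0019,0],[-0.0008,-0.0019,0],[-0.0008,-0.0019,0],[-0.0008,-0.0019,0],[0,0,0]], rot=[[-0.1634,0.0676,0],[-0.1634,0.0676,0],[-0.1634,0.0676,0],[-0.1634,0.0676,0],[-0.1634,0.0676,0],[-0.1634,0.0676,0],[-0.1634,0.0676,0],[-0.1634,0.0676,0],[-0.1634,0.0676,0],[0,0,0]], jaw=[1,1,1,1,1,1,1,1,1,1])

```text
t: 17.62
tcp_pos: [0.4913, 0.1186, 0.0389]
orientation: [-44.5, -0.6, 157.4]
wrist_force: [0.5, 0.1, -0.6]
width: 0.0856
```

Call:
jog_arm(travel=[[0,0,0],[0,0,0]], rot=[[0,0,0],[0,0,0]], jaw=[1,1])

```text
t: 17.88
tcp_pos: [0.496, 0.1182, 0.0493]
orientation: [-45.3, 0.2, 157.3]
wrist_force: [-0.2, -0.2, 0.5]
width: 0.0851
```

Run:
```python
from bench import r
from h import *
s,R=pose(r)
d=cam(r,"wrist"); np.savez("w9.npz",**d); cv2.imwrite("pics/w9.png",d["image"])
w=pts(d);m=mask(d,(95,80,40),(130,255,255))&(np.hypot(w[...,0]-.5,w[...,1]-.13)<.08)
p=w[m]; L=np.array([.381,.9245,0]); N=np.array([-.9245,.381,0])
for k,v in(("L",p@L),("N",p@N),("z",p[:,2])): print(k,np.percentile(v,[1,25,50,75,99]).round(4))
pl=p[(p[:,2]>.01)&(p[:,2]<.08)]; q=pl-np.median(pl,0); q=q[np.abs(q@L)<.004]; print("panel normal",np.linalg.svd(q-q.mean(0),full_matrices=False)[2][2].round(3),len(q)); print("tcp L,N",s["tcp_pos"]@L,s["tcp_pos"]@N)
```

```text
t 17.875 tcp [0.496  0.1182 0.0493] x [-0.922  0.386 -0.004] y [-0.269 -0.65  -0.711] j [ 17.3  36.2  11.8  97.9 -32.7 -40.2] w 0.0851 F [-0.2 -0.2  0.5]
L [0.2879 0.3023 0.315  0.3259 0.3274]
N [-0.4419 -0.4275 -0.4127 -0.3977 -0.3833]
z [0.0082 0.0887 0.0895 0.0899 0.0911]
panel normal [-0.385 -0.923  0.002] 3739
tcp L,N 0.29824143776389106 -0.41354029719270746
```

View pics/w9.png

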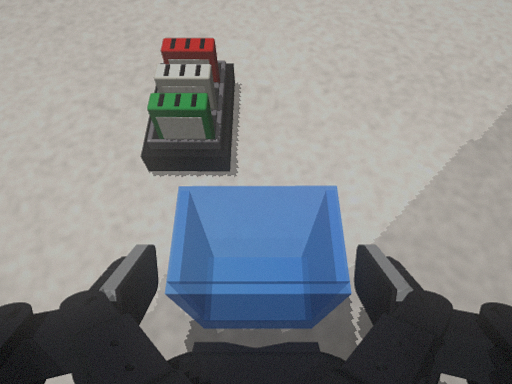

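Wrist view 9: the cover stands with its panel towards the tool, at (180..340,185) to (200..315,325), centred between the fingers. The caddy behind it has red, white and green in their bays. Closing.

Call:
jog_arm(travel=[[0,0,0],[0,0,0],[0,0,0],[0,0,0],[0,0,0],[0,0,0]], rot=[[0,0,0],[0,0,0],[0,0,0],[0,0,0],[0,0,0],[0,0,0]], jaw=[1,-0.2,-0.2,-0.2,-0.2,-0.2])

```text
t: 18.68
tcp_pos: [0.4949, 0.1182, 0.0469]
orientation: [-45.0, 0.0, 157.4]
wrist_force: [-0.1, 0.6, 5.8]
width: 0.0592
```

Run:
```python
from bench import r
from h import *
s,R=pose(r)
d=cam(r,"wrist")
w=pts(d);m=mask(d,(95,80,40),(130,255,255))&(np.hypot(w[...,0]-.5,w[...,1]-.13)<.08)
p=w[m]; L=np.array([.381,.9245,0]); N=np.array([-.9245,.381,0])
for k,v in(("L",p@L),("N",p@N),("z",p[:,2])): print(k,np.percentile(v,[1,25,50,75,99]).round(4))
print("tcp L,N",s["tcp_pos"]@L,s["tcp_pos"]@N, s["orientation"])
```

```text
t 18.675 tcp [0.4949 0.1182 0.0469] x [-0.923  0.385 -0.   ] y [-0.272 -0.652 -0.708] j [ 17.3  36.6  11.9  98.  -32.8 -40.1] w 0.0592 F [-0.1  0.6  5.8]
L [0.2878 0.3025 0.3152 0.3262 0.3273]
N [-0.4417 -0.4272 -0.4123 -0.3973 -0.3829]
z [0.0084 0.0887 0.0895 0.09   0.0912]
tcp L,N 0.2978833309494726 -0.4125098581621865 [-4.50347427e+01  1.32813778e-02  1.57360046e+02]
```

Call:
jog_arm(travel=[[0,0,0.03],[0,0,0.05],[0,-0.0146,0.02],[0,-0.0146,0],[0,-0.0146,0],[0,-0.0146,0],[0,-0.0146,0],[0,-0.0146,0],[0,-0.0146,0],[0,-0.0146,0]], rot=[[0,0,0],[0,0,0],[0.1612,-0.0672,0],[0.1612,-0.0672,0],[0.1612,-0.0672,0],[0.1612,-0.0672,0],[0.1612,-0.0672,0],[0.1612,-0.0672,0],[0.1612,-0.0672,0],[0.1612,-0.0672,0]], jaw=[-0.2,-0.2,-0.2,-0.2,-0.2,-0.2,-0.2,-0.2,-0.2,-0.2])

```text
t: 19.98
tcp_pos: [0.4947, 0.0023, 0.1448]
orientation: [-124.1, 0.1, 157.4]
wrist_force: [0.3, 0.9, -2.1]
width: 0.0595
```

Call:
jog_arm(travel=[[-0.002,-0.0146,0],[0,0,0],[0,0,0],[0,0,0]], rot=[[0.1612,-0.0672,0],[0,0,0],[0,0,0],[0,0,0]], jaw=[-0.2,-0.2,-0.2,-0.2])

```text
t: 20.48
tcp_pos: [0.4927, -0.0105, 0.1444]
orientation: [-133.7, -0.1, 157.6]
wrist_force: [-0.4, 0.4, -0.6]
width: 0.0593
```

```bash
cat > cov.py <<'E'
from bench import r
from h import *
s,R=pose(r); print(s["orientation"])
L=np.array([.3915,.9202,0]); N=np.array([-.9202,.3915,0]); c=np.array([.4933,-.0111,0])
for n in("scene","side"):
    d=r.read_camera(n); w=pts(d); cv2.imwrite(f"pics/{n}_l.png",d["image"]); np.savez(n+"_l.npz",**d)
    m=mask(d,(95,80,40),(130,255,255))&(np.hypot(w[...,0]-.493,w[...,1]+.011)<.09)&(w[...,2]<.3)
    p=w[m]-c
    if len(p)<20: print(n,"few",len(p)); continue
    t=p[p[:,2]>np.percentile(p[:,2],97)-.006]
    print(n,len(p),"L",np.percentile(p@L,[1,50,99]).round(4),"N",np.percentile(p@N,[1,50,99]).round(4),"z",np.percentile(p[:,2],[1,5,50,95,99]).round(4),"top",len(t),t.mean(0).round(4))
    box(t+c,"top")
d=cam(r,"wrist"); w=pts(d); np.savez("w_l.npz",**d); cv2.imwrite("pics/w_l.png",d["image"])
m=mask(d,(95,80,40),(130,255,255))&(np.hypot(w[...,0]-.493,w[...,1]+.011)<.09)&(w[...,2]<.3)
p=w[m]-c; print("wrist",len(p),"L",np.percentile(p@L,[1,50,99]).round(4),"N",np.percentile(p@N,[1,50,99]).round(4),"z",np.percentile(p[:,2],[1,5,50,95,99]).round(4))
t=p[np.abs(p[:,2]-np.median(p[:,2]))<.006]; n=np.linalg.svd(t-t.mean(0),full_matrices=False)[2][2]; print("panel normal",n.round(4),len(t)); box(t+c,"panel")
E
python3 cov.py
```

```text
t 20.475 tcp [ 0.4927 -0.0105  0.1444] x [-0.925  0.381  0.001] y [ 0.263  0.639 -0.723] j [ -42.7   -8.5  -27.3   89.6   40.4 -117.1] w 0.0593 F [-0.4  0.4 -0.6]
[-1.33734112e+02 -6.50731504e-02  1.57597532e+02]
scene 474 L [-0.0485  0.0131  0.0484] N [-0.0559 -0.022   0.0286] z [0.1345 0.1389 0.173  0.1925 0.2174] top 18 [ 0.0131 -0.0524  0.2137]
top 18 [512.7 -69.2] [16.4 50.9] 34.4
side 378 L [-0.0737 -0.0423  0.0437] N [-0.0257  0.0123  0.0403] z [0.1355 0.1377 0.1524 0.1728 0.2319] top 17 [-0.0572 -0.0502  0.2081]
top 17 [436.9 -61.8] [22.9 11.1] 9.4
wrist 26371 L [-0.063  -0.0419  0.04  ] N [-0.0288  0.0014  0.0305] z [0.1344 0.1372 0.1632 0.1829 0.1924]
panel normal [-0.3841 -0.923   0.0235] 6477
panel 6477 [473.6 -47.4] [14.5 65.6] 56.5
```

Call:
jog_arm(travel=[[0,-0.0024,-0.015],[0,0,-0.02],[0,0,-0.02],[0,0,-0.01],[0,0,-0.004],[0,0,0],[0,0,0],[0,0,0]], rot=[[0.021,-0.0087,-0.011],[0,0,0],[0,0,0],[0,0,0],[0,0,0],[0,0,0],[0,0,0],[0,0,0]], jaw=[-0.2,-0.2,-0.2,-0.2,-0.2,-0.2,-0.2,-0.2])

```text
t: 21.62
tcp_pos: [0.4927, -0.014, 0.0752]
orientation: [-135.1, -0.1, 156.8]
wrist_force: [-1.2, -0.1, -1.5]
width: 0.059
```

```bash
cat > cov2.py <<'E'
from bench import r
from h import *
import sys
s,R=pose(r); print(s["orientation"])
L=np.array([.3915,.9202,0]); N=np.array([-.9202,.3915,0]); c=np.array([.4933,-.0111,0])
d=cam(r,"wrist"); w=pts(d); np.savez("w_l.npz",**d); cv2.imwrite(f"pics/{sys.argv[1]}.png",d["image"])
m=mask(d,(95,80,40),(130,255,255))&(np.hypot(w[...,0]-.493,w[...,1]+.011)<.09)&(w[...,2]<.3)
p=w[m]-c; l=p@L; n=p@N; z=p[:,2]
print("L",np.percentile(l,[1,50,99]).round(4),"N",np.percentile(n,[1,50,99]).round(4),"z",np.percentile(z,[1,5,50,95,99]).round(4))
zt=np.percentile(z,97)
for nm,k in(("end",(l<np.percentile(l,1)+.006)&(np.abs(n)<.025)),("panel",(z>zt-.006)&(np.abs(n)<.02)&(l>-.03)&(l<.03))):
    t=p[k]
    if len(t)>50: print(nm,len(t),t.mean(0).round(4),np.linalg.svd(t-t.mean(0),full_matrices=False)[2][2].round(4)); print("  mean L",(t@L).mean().round(4))
E
python3 cov2.py w10
```

```text
t 21.625 tcp [ 0.4927 -0.014   0.0752] x [-0.919  0.393  0.002] y [ 0.277  0.652 -0.706] j [ -43.8   -3.7  -31.1   82.2   41.5 -118. ] w 0.059 F [-1.2 -0.1 -1.5]
[-1.35116921e+02 -1.08206011e-01  1.56847719e+02]
L [-0.0678 -0.0454  0.0359] N [-0.0297  0.0005  0.0294] z [0.0639 0.0667 0.0926 0.1112 0.1224]
end 1097 [-0.0303 -0.0587  0.1196] [0.3162 0.8688 0.3811]
  mean L -0.0659
```

View pics/w10.png

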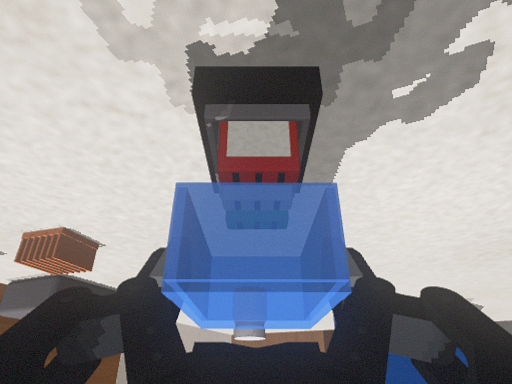

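Wrist view 10: the cover, mouth down at (165..350,185..325), is square over the caddy and straddles the red cartridge at (258,150). It is centred within 0.5 mm along both axes. Lowering.

Call:
jog_arm(travel=[[0.0002,0.0006,-0.012],[0,0,-0.012],[0,0,-0.008],[0,0,-0.004],[0,0,-0.003],[0,0,-0.003],[0,0,0]], rot=[[0,0,0],[0,0,0],[0,0,0],[0,0,0],[0,0,0],[0,0,0],[0,0,0]], jaw=[-0.2,-0.2,-0.2,-0.2,-0.2,-0.2,-0.2])

```text
t: 22.55
tcp_pos: [0.4926, -0.0132, 0.0327]
orientation: [-135.1, -0.2, 156.8]
wrist_force: [0.9, 0.0, -0.6]
width: 0.0591
```

No resistance with the mouth already below the collar's top, so I'm doing the last 4 mm.

Call:
jog_arm(travel=[[0,0,-0.002],[0,0,-0.0012],[0,0,-0.0008],[0,0,0],[0,0,0]], rot=[[0,0,0],[0,0,0],[0,0,0],[0,0,0],[0,0,0]], jaw=[-0.2,-0.2,-0.2,-0.2,-0.2])

```text
t: 23.18
tcp_pos: [0.4928, -0.0132, 0.0295]
orientation: [-135.2, -0.2, 156.8]
wrist_force: [-5.8, -0.9, 7.4]
width: 0.0593
```

Call:
jog_arm(travel=[[0,0,0.0004],[0,0,0],[0,0,0],[0,0,0],[0,0,0],[0,0,0]], rot=[[0,0,0],[0,0,0],[0,0,0],[0,0,0],[0,0,0],[0,0,0]], jaw=[-0.2,0.5,1,1,1,1])

```text
t: 23.92
tcp_pos: [0.4926, -0.0132, 0.0291]
orientation: [-135.1, -0.2, 156.8]
wrist_force: [-0.5, -1.0, 0.6]
width: 0.0852
```

Call:
jog_arm(travel=[[-0.01,-0.023,0.025],[-0.012,-0.028,0.03],[-0.012,-0.028,0.03],[-0.012,-0.028,0.03],[0,0,0],[0,0,0]], rot=[[0,0,0],[0,0,0],[0,0,0],[0,0,0],[0,0,0],[0,0,0]], jaw=[1,1,1,1,1,1])

```text
t: 24.68
tcp_pos: [0.4466, -0.1198, 0.1435]
orientation: [-135.2, -0.2, 156.8]
wrist_force: [0.4, 0.1, -0.1]
width: 0.0854
```

```bash
python3 cov2.py w11
python3 - <<'E'
from h import *
d=dict(np.load("w_l.npz"));w=pts(d);c=np.array([.4933,-.0111,0])
m=mask(d,(95,60,40),(130,255,255))&(np.hypot(w[...,0]-.493,w[...,1]+.011)<.07)
p=w[m]; t=p[(p[:,2]>.05)&(p[:,2]<.066)]; box(t,"panel")
A=np.c_[t[:,:2]-c[:2],np.ones(len(t))]; print("plane slope x,y,height",np.linalg.lstsq(A,t[:,2],rcond=None)[0].round(4),np.std(t[:,2]).round(4))
b=p[(p[:,2]<.05)]; print("low z",np.percentile(b[:,2],[1,5]).round(4) if len(b) else "")
E
```

```text
t 24.675 tcp [ 0.4466 -0.1198  0.1435] x [-0.919  0.393  0.003] y [ 0.277  0.653 -0.705] j [ -56.8    0.3  -20.7   98.2   36.1 -133.3] w 0.0854 F [ 0.4  0.1 -0.1]
[-135.15113827   -0.18507673  156.83128798]
L [-0.0466 -0.0438  0.0421] N [-0.0289  0.0003  0.0295] z [0.0179 0.0215 0.0566 0.0575 0.0578]
end 2682 [-0.0178 -0.0417  0.0393] [ 0.3943  0.9188 -0.0203]
  mean L -0.0453
panel 1354 [-0.0012 -0.0025  0.0571] [8.0e-04 1.1e-03 1.0e+00]
  mean L -0.0028
panel 3678 [492.7 -12.6] [91.9 59.7] 66.7
plane slope x,y,height [0.0091 0.0208 0.0569] 0.0015
low z [0.0168 0.0184]
```

View pics/w11.png

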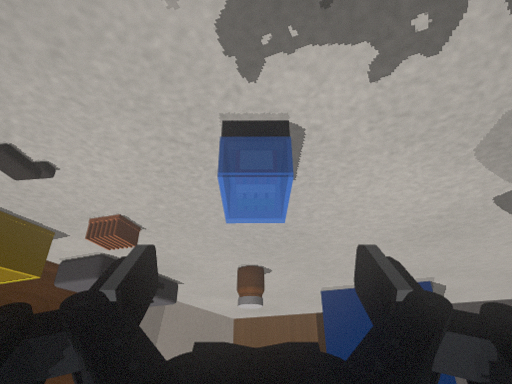

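Wrist view 11: the cover sits on the caddy at (220..292,137..222), with the foot showing below its edge. The panel's mid-section is at 57 mm with slope under 0.002. The mouth is at about 18 mm and the centre is about 1 mm off. The gripper is clear, so I'm handing it in.

```bash
python3 -c "
from bench import r
print(r.finish_job())"
```

```text
the job is handed in; nothing more can be done
None
```

The job is done and handed in at about 25 s of the 59 s allowed; the hand-in gives no verdict. The spare went into the empty bay. I turned the cover half-way, stood it on its end and let go. I then took it again from its panel side, turned it the rest of the way and set it over the cartridges onto the ledge.

**Last checks:**
- **Cartridges:** before covering, all three tops measured 50 mm high and centred on the caddy. I did not measure them again once the cover was on.
- **Cover position:** its lower edge is at about 18 mm, level with the ledge, and its centre is within about 1.5 mm of the caddy's.
- **Cover level:** the middle of the panel is at 57 mm with a slope under 0.002. A cruder fit, which also took in points on the side walls, gave 0.023 rad; both are under the 0.04 limit.
- **Gripper and other things:** the gripper is open and clear, with no load on the wrist. I never moved the arm near the bystanders, but I did not measure them again at the end.

One change of plan: the first lean for grasping the cover came close to two joint limits, so I leaned to the other side before touching it.

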